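# Gauge a dowel in a tapered slot and set the cursor to the reading

### The job

Measure the loose dowel in the tapered slot gauge: stand it upright on the gauge's base in the wide mouth of the slot and slide it along towards the narrow end, with a firm fingertip push of about 10 N and without forcing it, until it wedges between the two fences. Let go of it and leave it wedged there, then slide the orange cursor back until it just touches the dowel, gently enough not to push the dowel loose.

Things in the scene. Friction and masses are not known exactly. Their poses are not given: they have to be found in the camera images.
- dowel: loose light-wood round dowel with a blue band near the top, 28 mm diameter, 90 mm tall, 50 g, standing upright on the bench; origin at the centre of its lower end, z along its axis. Grip it near the top (the upper 40 mm clear the fences when it stands in the gauge).
- gauge: fixed tapered slot gauge: plywood base 280 x 150 x 12 mm on the bench; origin at the centre of its underside. +x runs along the slot from the wide mouth (x = -110 mm) to the narrow end; +y points to the tapered fence. The slot lies on the base between two wooden fences, 30 mm high (tops 42 mm above the bench). A dowel touching the straight fence has its axis at y = 0 here.
- straight_fence: fixed light-wood straight fence with a scale of black ticks on top, 260 x 18 x 30 mm, inner face at y = -14 mm of the gauge; its origin and axes are those of the gauge.
- taper_fence: dark-wood tapered fence on the +y side, with two black clamp knobs (tops 47 mm above the bench); closes in 1 mm per 6 mm of +x. Origin and axes: the gauge's. Its strip is clamped at an unknown setting, up to 7 mm either way across the slot, which this pose does not show: the dowel wedges with its axis anywhere from x = -25 to +75 mm of the gauge. The slot is 43 to 57 mm wide at the mouth.
- cursor: orange cursor sliding along the outside of the straight fence, parked at the narrow end; stays where left (friction about 1.5 N), travels 130 mm towards the mouth. A 10 x 10 mm bar bridges the slot, 45 to 55 mm above the bench; an upright tab (12 mm along the slot, 18 mm across) stands at y = -53 mm of the gauge, top at 70 mm. Origin: bench level below the bar's touching face, axes as the gauge.
- cursor_face (a point): middle of the cursor bar's face that looks to the mouth (the face that touches the dowel), 50 mm above the bench, at y = 0 of the gauge; when it touches the dowel it is 14 mm from the dowel's axis.
- cursor_grip (a point): centre of the top of the cursor's upright tab, 70 mm above the bench; pinch or push the tab here.
- wax_tin: bystander: round tin of furniture wax, 69 mm diameter, 45 mm tall; origin at the centre of its underside.
- offcut_2: bystander: block of wood, 45 x 100 (y) x 35 mm; origin at the centre of its underside.
Not all that is in view belongs to the job. Leave any green or yellow look-alike of the dowel alone.

How it is judged:
On the way:
1. the dowel stands upright in the slot, pressed firmly (over 8 N on each) between the tapered and the straight fence (y of dowel in the frame of gauge between -0.004 and 0.004 m and z of dowel in the frame of gauge between 0.009 and 0.016 m and x of dowel in the frame of gauge between -0.04 and 0.09 m and angle between dowel's own z axis and vertical below 0.1 rad and contact force between dowel and taper_fence above 8 N and contact force between dowel and straight_fence above 8 N), for 0.2 s.
At the end, for the whole second after the job is handed in: the dowel stands upright on the gauge's base, at rest and still wedged between both fences (at least 0.5 N on each), and the cursor's face is within 3 mm of touching it (y of dowel in the frame of gauge between -0.004 and 0.004 m and z of dowel in the frame of gauge between 0.009 and 0.016 m and x of dowel in the frame of gauge between -0.04 and 0.09 m and angle between dowel's own z axis and vertical below 0.1 rad and horizontal distance between cursor_face and dowel below 0.017 m and contact force between dowel and taper_fence above 0.5 N and contact force between dowel and straight_fence above 0.5 N and linear speed of dowel below 0.01 m/s).
It fails at once if the dowel is forced into the wedge (over 35 N on a fence) (contact force between dowel and taper_fence above 35 N or contact force between dowel and straight_fence above 35 N).
It fails at once if the cursor is driven hard against the dowel (over 15 N) (contact force between cursor and dowel above 15 N).
It fails at once if the wax tin or the wooden block is pushed about (over 20 mm) (distance of any of wax_tin, offcut_2 from where it was at the start of the episode above 0.02 m).
It also fails if it takes over 72 s, if anything falls off the work surface, if the arm or the gripper's body presses on something with over 40 N, if the wrist force passes 120 N, or if a joint passes its speed limit or range.

### The arm

A 7-joint arm with a two-finger parallel gripper is mounted at the origin on a cart in front of the work surface, level with it; the furniture and walls round the work are solid. World frame = base frame: x ahead of the robot, y to its left, z up, the work surface at z = 0. Lengths are in m, angles in rad, forces in N, time in s.
With the tool pointing down it reaches from about 0.35 to 0.9 m from the base axis. Payload 8.1 kg.
Tool frame: the origin (TCP) lies midway between the tips of the shut fingers; the grasp point (between the pads) lies arm.grasp_offset behind it (arm.grasp_offset is the distance from the TCP to the grasp point, in m); z points along the fingers, y is the line along which they close (so a half turn about z gives the same grasp; the last joint's range is limited). The gripper opens to 92 mm and grips with 3 to 60 N. Pads are 19 mm wide; open, the fingers measure 130 mm over their backs; the gripper's body (75 mm by 190 mm) begins 47 mm behind the grasp point.
Start: joints at [1.217, 0.434, 0.025, 1.573, -0.012, 1.134, -0.075], TCP at [0.155, -0.605, 0.227] pointing down, gripper open.
Joint ranges: [-2.62, 2.62], [-0.44, 2.09], [-1.27, 1.32], [0.08, 2.57], [-1.32, 4.46], [0.12, 2], [-2.74, 2.74]. Speed limits (rad/s): [2.22, 2.22, 3.01, 3.01, 3.14, 3.14, 3.14].

### API

Orientations are given as a rotation vector (axis times angle).
In Python, from cell import observe, imaging, arm gives the robot as it stands.
- The arm moves only by the tool apply_moves, never from a script. Its argument "commands" is a list of rows, each a list of 5 numbers: the opening in per cent of the stroke, from 0 (shut) to 100 (fully open), then the shift along the world's x, y, z in units of 0.06 m (1.0 is 0.06 m), then the turn about the world's z in units of 0.5 rad (1.0 is 0.5 rad). A call has 1 to 12 rows; each row shifts and turns the commanded pose from where the row before left it; what a row does not reach is not made up. A row lasts 1/8 s, in which the tool goes at most 62.5 mm and 10.7 degrees, less where a joint would pass 70% of its speed; a pose out of reach is approached as far as the arm can. A call with a number of a shift or a turn outside -1 to 1 is refused whole. A call with a gripper value outside its range is refused whole. The fingers move at their own pace and stop on an object; "newtons" is the grip in N (left out, the last holds). Time passes only in rows, so rows that do not move let the fingers close. It gives the time, the measured TCP pose, the force, the opening and the grip force at its end, in the units of the state.
- observe(): the state, without advancing time (a new reading comes with each control period).
- imaging.get_image(name): name is "scene" or "side" or "wrist"; returns (picture, depth): 384x512x3 uint8, red, green, blue; 384x512 float32, m along the optical axis (not along the pixel's ray), 0 where there is no reading.
- imaging.camera_params(name): a dict with "camera_matrix" (3x3 intrinsics, pixels), "dist" ([k1, k2, p1, p2, k3] as OpenCV has them; the pictures are not rectified), "origin" and "rotation" of the camera in the world; the wrist camera has in their place "tool_from_camera" (4x4, takes a point from camera to tool coordinates, whose origin is the TCP and whose axes are the flange's). Camera axes: x right, y up, looking along -z (the intrinsics and any distortion apply to the point x, -y, -z); pixel columns grow to the right and rows downward; lengths in m; the calibration is good to about 2 mm. A picture is of the moment at which its call begins: read the wrist's pose just before it. camera_params takes no time and is no camera call.
- arm.sign_off(): hands the job in; it is judged then, once.
The state is a dict: "clock": time; "joints": joint angles; "dq": joint speeds; "joint_efforts": joint torques, N m; "position": TCP position; "ee_rot": TCP orientation; "force": force on the tool from outside, world axes, zero at the start; "ft_torque": the same for the moment, N m; "width": opening from 0.0 (shut) to 1.0 (fully open); "gripper_force": force on a finger pad.
Only numpy, scipy, OpenCV 4.12 (cv2) and the standard library are available. Lean on these libraries where they do the work, as an engineer would, in place of code of your own. Each camera call takes 0.05 s, during which the arm holds its last target. There are 200 camera calls.

## Working session

There is one attempt and no reset: what is moved stays moved. The work goes in short steps, Python scripts to look and compute and a tool call to move; the robot and the scene stay as the last step left them, time stands still between calls to the robot, and variables do not carry over. Pictures are saved under pics/ and viewed, at most 10 in all, crops included, and the job is handed in when it is done.

Besides the shell and the picture viewer there is one more tool, called after "Request:" as name([rows], argument=value, ...), one row to a line, values as JSON. apply_moves: Moves the arm, as the interface text tells. Its arguments: {"type":"object","properties":{"commands":{"type":"array"},"newtons":{"type":"number"}},"required":["commands"]}

```bash
mkdir -p pics; ls; cat > h.py <<'E'
import numpy as np, cv2
from scipy.spatial.transform import Rotation as R
from cell import observe, imaging, arm
def grab(n):
    s=observe(); im,d=imaging.get_image(n); p=imaging.camera_params(n)
    if n=='wrist':
        T=np.array(p['tool_from_camera']); Rt=R.from_rotvec(s['ee_rot']).as_matrix()
        o=Rt@T[:3,3]+s['position']; Rc=Rt@T[:3,:3]
    else: o=np.array(p['origin']); Rc=np.array(p['rotation'])
    return im,d,(np.array(p['camera_matrix']),np.array(p['dist']),o,Rc)
def rays(c,uv):
    K,D,o,Rc=c
    q=cv2.undistortPoints(np.array(uv,float).reshape(-1,1,2),K,D).reshape(-1,2)
    return np.c_[q[:,0],-q[:,1],-np.ones(len(q))]
def atz(c,uv,z):
    r=rays(c,uv)@c[3].T
    return c[2]+r*((z-c[2][2])/r[:,2])[:,None]
def cloud(c,d):
    h,w=d.shape; v,u=np.mgrid[:h,:w]
    P=rays(c,np.c_[u.ravel(),v.ravel()])*d.ravel()[:,None]
    return (P@c[3].T+c[2]).reshape(h,w,3)
def save(im,n): cv2.imwrite('pics/'+n+'.png',cv2.cvtColor(im,cv2.COLOR_RGB2BGR))
E
python3 - <<'E'
from h import *
import pickle
s=observe();print(s,arm.grasp_offset)
for n in('scene','side'):
    im,d,c=grab(n);pickle.dump((im,d,c),open(n+'.pkl','wb'));save(im,n);print(n,c[2],-c[3][:,2])
E
```

```text
pics
{'clock': 0.0, 'joints': array([ 1.21738378,  0.43522804,  0.02495439,  1.57408196, -0.01160384,
        1.13397652, -0.07508511]), 'dq': array([ 1.92494689e-04,  2.26055569e-04, -5.31066197e-04,  1.40578038e-03,
       -7.80907996e-04, -4.83029572e-05, -1.25007033e-03]), 'joint_efforts': array([ 9.28384070e-04, -6.67837501e+01,  9.85573791e-01, -3.14466083e+01,
       -6.04908471e-02,  4.26350115e-02,  1.75963023e-04]), 'position': array([ 0.15495326, -0.60497337,  0.22594745]), 'ee_rot': array([-3.11542600e+00, -3.92692504e-01,  5.05325324e-04]), 'force': array([-0.32325977,  0.83440323, -0.29414387]), 'ft_torque': array([-8.43463496e-05, -3.01950339e-02, -5.07019829e-03]), 'gripper_force': 0.0, 'width': 0.9987102081082366} 0.0188Traceback (most recent call last):
  File "<stdin>", line 5, in <module>
IndexError: too many indices for array: array is 1-dimensional, but 2 were indexed
```

```bash
sed -i "s/Rc=np.array(p\['rotation'\])/Rc=R.from_rotvec(p['rotation']).as_matrix()/" h.py
python3 - <<'E'
from h import *
import pickle
print(imaging.camera_params('scene'))
for n in('scene','side'):
    im,d,c=grab(n);pickle.dump((im,d,c),open(n+'.pkl','wb'));save(im,n);print(n,c[2],-c[3][:,2])
    P=cloud(c,d);print(P[::48,::64,2].round(2))
E
```

```text
{'camera_matrix': array([[424.0915054 ,   0.        , 257.75736154],
       [  0.        , 424.0915054 , 194.6937528 ],
       [  0.        ,   0.        ,   1.        ]]), 'dist': array([-0.14695746,  0.        ,  0.        ,  0.        ,  0.        ]), 'origin': array([-0.3781983 ,  0.47418964,  0.88393995]), 'rotation': array([ 0.55436468, -0.91536232, -1.915145  ])}
scene [-0.3781983   0.47418964  0.88393995] [ 0.68814575 -0.37156159 -0.62321538]
[[ 0.56  0.5   0.45  0.41  0.36  0.31  0.27  0.33]
 [ 0.36  0.3   0.23  0.48  0.1   0.03 -0.05  0.06]
 [ 0.15  0.08 -0.    0.32  0.16 -0.29 -0.42  0.59]
 [-0.07 -0.17  0.01  0.08  0.08  0.   -0.13  0.53]
 [-0.32  0.01  0.06  0.04 -0.    0.02  0.    0.45]
 [-0.35 -0.   -0.    0.03 -0.01 -0.13  0.35 -0.81]
 [-0.76 -0.   -0.   -0.1  -0.81 -0.72  0.29 -0.8 ]
 [-0.8  -0.8  -0.19 -0.81 -0.8   0.01  0.11 -0.81]]
side [0.04593606 0.87774763 0.77742954] [ 0.37667185 -0.72774759 -0.57315073]
[[ 0.5   0.45  0.58  0.26  0.22  0.24  0.28  0.51]
 [ 0.35  0.26  0.47 -0.01 -0.09 -0.05  0.01  0.06]
 [ 0.18  0.07  0.34  0.15 -0.44 -0.36 -0.29 -0.22]
 [ 0.01 -0.13  0.04  0.08 -0.   -0.16 -0.61  0.34]
 [ 0.14  0.    0.09  0.08  0.01 -0.   -0.8   0.27]
 [ 0.03 -0.    0.08 -0.    0.   -0.35 -0.    0.14]
 [ 0.02  0.    0.02  0.03 -0.   -0.67 -0.    0.01]
 [-0.2  -0.    0.1   0.   -0.8  -0.8  -0.19 -0.11]]
```

View pics/scene.png

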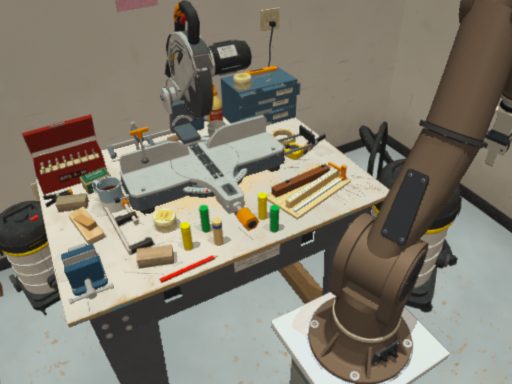

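View pics/side.png

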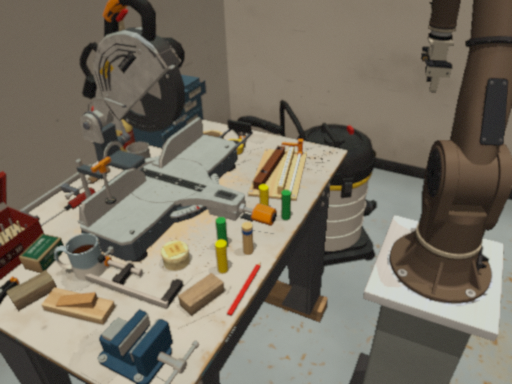

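The dowel candidates in scene are light wood (217,231), green (205,218) and (274,217), and yellow (186,235) and (263,205). The light-wood one fits. The gauge is near (308,190), with the orange cursor at (341,172). I'll enlarge both to confirm.

```bash
python3 - <<'E'
from h import *
import pickle
im,d,c=pickle.load(open('scene.pkl','rb'))
a=cv2.resize(im[195:255,170:290],None,fx=5,fy=5,interpolation=cv2.INTER_CUBIC)
b=cv2.resize(im[155:220,250:370],None,fx=5,fy=4.6,interpolation=cv2.INTER_CUBIC)
save(np.vstack([a[:300],b[:299]]),'crop1')
P=cloud(c,d)
# dowel top: points z in 0.08..0.1 near pixel
for n,box in(('dowel',(215,248,208,227)),('all',(195,255,140,290))):
    v0,v1,u0,u1=box; Q=P[v0:v1,u0:u1].reshape(-1,3); col=im[v0:v1,u0:u1].reshape(-1,3)
    m=(Q[:,2]>.082)&(Q[:,2]<.1)&(d[v0:v1,u0:u1].ravel()>0); print(n,m.sum(),Q[m].min(0),Q[m].max(0),np.median(Q[m],0))
E
```

```text
dowel 66 [0.4435982  0.14250316 0.08204289] [0.4740087  0.17121481 0.09270859] [0.45499158 0.15846978 0.08863245]
all 321 [ 0.4103024  -0.02632979  0.08204289] [0.55874148 0.25495811 0.0931707 ] [0.47868905 0.15801766 0.08830203]
```

View pics/crop1.png

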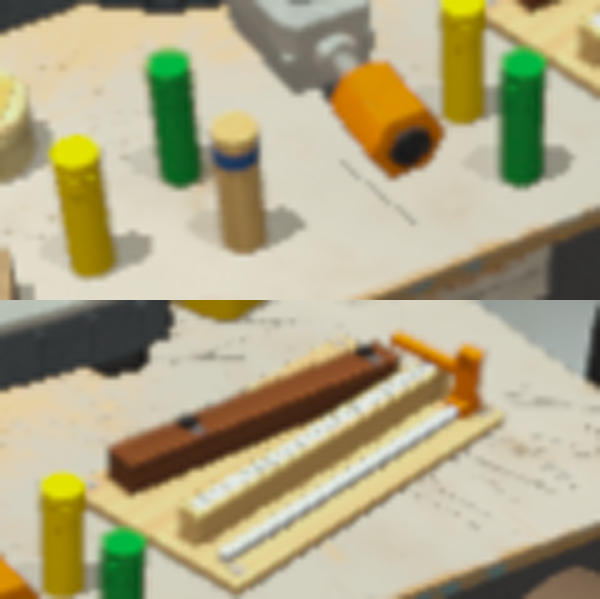

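The crop shows the wood dowel with the blue band, its top at scene (217,221). The gauge's base corners are at about (268,196), (298,218) and (351,181), with the mouth at lower left and the cursor at the far right.

```bash
python3 - <<'E'
from h import *
import pickle
im,d,c=pickle.load(open('scene.pkl','rb'))
print('dowel top',atz(c,[[217,221]],.09))
b=lambda u,v:(250+u/5-.4,155+(v-300)/4.6-.4)
C=atz(c,[b(90,490),b(238,590),b(503,418)],.012);print(C, np.linalg.norm(C[0]-C[1]),np.linalg.norm(C[2]-C[1]))
F=atz(c,[b(183,510),b(207,520),b(432,368),b(455,378)],.042);print('fence top',F)
x=C[2]-C[1];print('yaw',np.arctan2(x[1],x[0]), 'fence yaw',np.arctan2(*(F[2]-F[0])[[1,0]]),np.arctan2(*(F[3]-F[1])[[1,0]]),'origin',(C[0]+C[2])/2)
print('cursor tab top',atz(c,[b(470,350)],.07))
P=cloud(c,d); v,u=np.mgrid[155:220,250:370]; Q=P[155:220,250:370].reshape(-1,3)
m=(Q[:,2]>.038)&(Q[:,2]<.046)
yaw=np.arctan2(x[1],x[0]);o=(C[0]+C[2])/2
Rz=np.array([[np.cos(yaw),-np.sin(yaw)],[np.sin(yaw),np.cos(yaw)]])
g=(Q[m][:,:2]-o[:2])@Rz
print(m.sum());
f=(abs(g[:,1]+.023)<.02);print('fence pts',f.sum(),np.polyfit(g[f,0],g[f,1],1),g[f].min(0),g[f].max(0))
E
```

```text
dowel top [[0.45137434 0.15689015 0.09      ]]
[[ 0.56301687 -0.07071135  0.012     ]
 [ 0.4247322  -0.09675469  0.012     ]
 [ 0.49683412 -0.36243325  0.012     ]] 0.14071568500374662 0.27528854223860366
fence top [[ 0.48297531 -0.09178327  0.042     ]
 [ 0.46650755 -0.09914235  0.042     ]
 [ 0.54083907 -0.33035572  0.042     ]
 [ 0.52263478 -0.33632369  0.042     ]]
yaw -1.3057914334765413 fence yaw -1.3328494604200334 -1.338428221856086 origin [ 0.52992549 -0.2165723   0.012     ]
cursor tab top [[ 0.51603989 -0.34023001  0.07      ]]
736
fence pts 274 [-0.00792499 -0.01594102] [-0.13198496 -0.03435237] [ 0.11985279 -0.00334184]
```

```bash
python3 - <<'E'
from h import *
import pickle
for n in('scene','side'):
    im,d,c=pickle.load(open(n+'.pkl','rb')); P=cloud(c,d)
    m=((P[...,2]>.086)&(P[...,2]<.094)&(P[...,0]>.3)&(P[...,0]<.6)&(abs(P[...,1])<.35)&(d>0)).astype(np.uint8)
    k,l,st,ce=cv2.connectedComponentsWithStats(m)
    for i in range(1,k):
        if st[i,4]>8: print(n,ce[i].round(),st[i,4],np.median(P[l==i],0).round(3),im[l==i].mean(0).round())
s=observe();print(R.from_rotvec(s['ee_rot']).as_matrix().round(3)); print(imaging.camera_params('wrist'))
E
```

```text
scene [228. 188.] 22 [0.574 0.062 0.087] [71. 74. 70.]
scene [262. 195.] 49 [ 0.49  -0.01   0.089] [217. 213.  22.]
scene [203. 207.] 53 [0.527 0.168 0.089] [ 56. 176.  81.]
scene [274. 207.] 48 [ 0.427 -0.012  0.089] [ 40. 174.  72.]
scene [216. 220.] 52 [0.456 0.158 0.089] [219. 199. 131.]
scene [185. 225.] 56 [0.481 0.242 0.089] [216. 212.  21.]
side [264. 187.] 51 [ 0.493 -0.009  0.089] [194. 186.  10.]
side [286. 192.] 56 [ 0.426 -0.011  0.089] [ 68. 149.  69.]
side [225. 193.] 20 [0.575 0.061 0.087] [58. 59. 54.]
side [220. 220.] 65 [0.528 0.169 0.089] [ 64. 151.  73.]
side [246. 225.] 68 [0.458 0.158 0.089] [200. 177. 120.]
side [220. 243.] 73 [0.484 0.244 0.089] [199. 193.  12.]
[[ 0.969  0.248 -0.   ]
 [ 0.248 -0.969  0.001]
 [-0.    -0.001 -1.   ]]
{'camera_matrix': array([[329.42912153,   0.        , 254.00730733],
       [  0.        , 329.42912153, 194.53584286],
       [  0.        ,   0.        ,   1.        ]]), 'dist': array([0.0075659, 0.       , 0.       , 0.       , 0.       ]), 'tool_from_camera': array([[ 4.62301013e-04,  9.59599192e-01,  2.81370176e-01,
         7.52713247e-02],
       [ 9.99999170e-01, -1.05260621e-04, -1.28404732e-03,
         1.01540532e-03],
       [-1.20255357e-03,  2.81370537e-01, -9.59598445e-01,
        -1.58565601e-01],
       [ 0.00000000e+00,  0.00000000e+00,  0.00000000e+00,
         1.00000000e+00]])}
```

Request:
apply_moves([
  [100, 0.58, 0.75, 0.1, 0],
  [100, 0.58, 0.75, 0.1, 0],
  [100, 0.58, 0.75, 0.1, 0],
  [100, 0.58, 0.75, 0, 0],
  [100, 0.58, 0.75, 0, 0],
  [100, 0.58, 0.75, 0, 0],
  [100, 0.58, 0.75, 0, 0],
  [100, 0.58, 0.75, 0, 0],
  [100, 0.58, 0.75, 0, 0],
  [100, 0, 0, 0, 0],
  [100, 0, 0, 0, 0],
])

```text
clock: 1.52
position: [0.4678, -0.2008, 0.2445]
ee_rot: [3.117, 0.393, -0.002]
force: [-0.3, 0.1, -0.5]
width: 0.999
gripper_force: 0.0
```

```bash
python3 - <<'E'
from h import *
import pickle
im,d,c=grab('wrist');pickle.dump((im,d,c),open('w1.pkl','wb'));save(cv2.resize(im,(800,600),interpolation=cv2.INTER_CUBIC),'w1')
s=observe();print(s['position'],s['ee_rot'],s['clock'])
i2,d2,c2=pickle.load(open('scene.pkl','rb'));P=cloud(c2,d2).reshape(-1,3)
m=(P[:,2]>.1)&(P[:,0]>.33)&(P[:,0]<.56)&(P[:,1]>-.38)&(P[:,1]<.32)&(d2.ravel()>0);print(m.sum(),P[m][::10].round(2))
E
```

```text
[ 0.46747691 -0.20156649  0.24451351] [ 3.11686384e+00  3.90523851e-01 -1.45946035e-03] 1.575
0 []
```

View pics/w1.png

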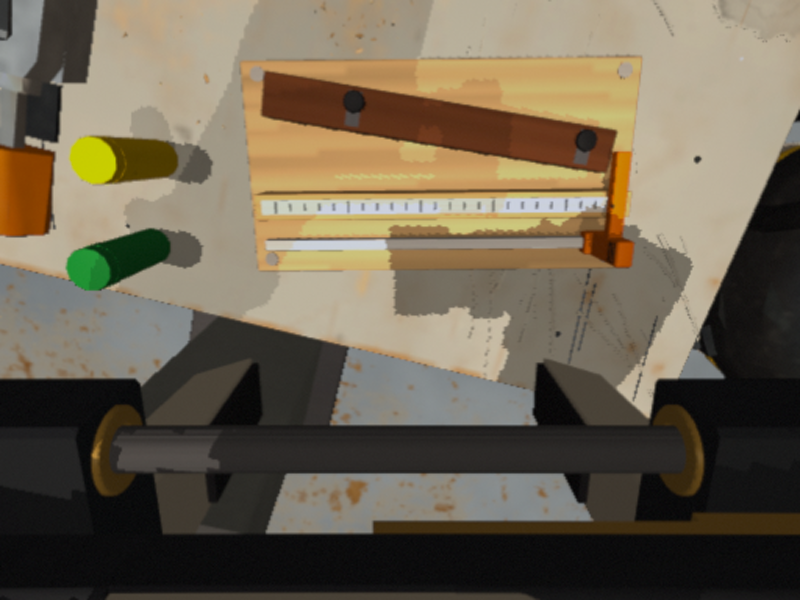

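The wrist view shows the gauge. In the 800x600 picture the base corners are at (241,62), (641,56), (632,268) and (260,270). The straight fence's inner top edge runs (258,194)–(607,191), and the cursor bar is at x≈620.

```bash
python3 - <<'E'
from h import *
import pickle
im,d,c=pickle.load(open('w1.pkl','rb'))
k=512/800
px=lambda L:np.array(L)*k-.2
C=atz(c,px([(241,62),(641,56),(632,268),(260,270)]),.012)
F=atz(c,px([(258,194),(607,191)]),.042)
print(C.round(4)); print([np.linalg.norm(C[i]-C[i-1]).round(4) for i in range(4)])
# fit rigid
G=np.array([[-.14,.075],[.14,.075],[.14,-.075],[-.14,-.075]])
A=G-G.mean(0);B=C[:,:2]-C[:,:2].mean(0);yaw=np.arctan2((A[:,0]*B[:,1]-A[:,1]*B[:,0]).sum(),(A*B).sum());o=C[:,:2].mean(0)
print('origin',o,'yaw',yaw)
Rz=np.array([[np.cos(yaw),-np.sin(yaw)],[np.sin(yaw),np.cos(yaw)]])
tog=lambda p:(p[:,:2]-o)@Rz
print('res',(tog(C)-G).round(4)); f=tog(F);print('fence inner',f)
# depth based
P=cloud(c,d);g=(P[...,:2]-o)@Rz; z=P[...,2]
m=(abs(z-.042)<.003)&(g[...,1]<0)&(g[...,1]>-.045)&(abs(g[...,0])<.125)
for x in np.arange(-.1,.1,.04):
    q=g[m&(abs(g[...,0]-x)<.01)][:,1];print(x,np.percentile(q,[2,98]).round(4))
# taper top edges
for x in np.arange(-.1,.1,.04):
    q=g[(abs(z-.042)<.003)&(abs(g[...,0]-x)<.004)&(g[...,1]>0)][:,1];print('tap',x,np.percentile(q,[2,98]).round(4) if len(q) else 0)
for n,L,h in(('tab',[(623,240)],.07),('bar',[(613,155),(613,205)],.055)): print(n,tog(atz(c,px(L),h)))
np.savez('g.npz',o=o,yaw=yaw)
E
```

```text
[[ 0.5726 -0.0636  0.012 ]
 [ 0.6451 -0.331   0.012 ]
 [ 0.5034 -0.3811  0.012 ]
 [ 0.4302 -0.1022  0.012 ]]
[np.float64(0.1475), np.float64(0.277), np.float64(0.1503), np.float64(0.2884)]
origin [ 0.5378236 -0.2194762] yaw -1.300995468528142
res [[-0.0009  0.0001]
 [-0.0039 -0.0014]
 [ 0.0066 -0.0013]
 [-0.0017  0.0026]]
fence inner [[-0.12983247 -0.01259018]
 [ 0.10964924 -0.01505442]]
-0.1 [-0.0303 -0.0131]
-0.060000000000000005 [-0.0311 -0.0138]
-0.020000000000000004 [-0.0307 -0.0136]
0.01999999999999999 [-0.0313 -0.0143]
0.06 [-0.0321 -0.0149]
tap -0.1 [0.0343 0.061 ]
tap -0.060000000000000005 [0.0268 0.0546]
tap -0.020000000000000004 [0.0201 0.0472]
tap 0.01999999999999999 [0.0133 0.04  ]
tap 0.06 [0.0059 0.0333]
tab [[ 0.11190523 -0.04430826]]
bar [[ 0.10611057  0.00875508]
 [ 0.1093496  -0.02326978]]
```

Request:
apply_moves([
  [100, -0.025, 0.856, 0, 0],
  [100, -0.025, 0.856, 0, 0],
  [100, -0.025, 0.856, 0, 0],
  [100, -0.025, 0.856, 0, 0],
  [100, -0.025, 0.856, 0, 0],
  [100, -0.025, 0.856, 0, 0],
  [100, -0.025, 0.856, 0, 0],
  [100, 0, 0, -0.5, 0],
  [100, 0, 0, -0.5, 0],
  [100, 0, 0, 0, 0],
  [100, 0, 0, 0, 0],
])

```text
clock: 2.95
position: [0.4585, 0.1583, 0.1857]
ee_rot: [3.117, 0.39, 0.001]
force: [-0.3, 0.2, 0.2]
width: 1.003
gripper_force: 0.0
```

```bash
cat > look.py <<'E'
from h import *
im,d,c=grab('wrist');P=cloud(c,d)
m=((P[...,2]>.084)&(P[...,2]<.096)&(d>0)).astype(np.uint8)
k,l,st,ce=cv2.connectedComponentsWithStats(m)
for i in range(1,k):
    if st[i,4]>30:
        q=P[l==i];print(ce[i].round(),st[i,4],((q.min(0)+q.max(0))/2).round(4),np.ptp(q,axis=0).round(4),im[l==i].mean(0).round())
print(observe()['position'])
save(im,'w2')
E
python3 look.py
```

```text
[421.  77.] 3598 [0.5755 0.0588 0.0873] [0.0631 0.0355 0.0067] [57. 58. 58.]
[266. 107.] 1087 [0.5277 0.1651 0.0903] [0.0272 0.0275 0.0046] [ 40. 134.  54.]
[156. 140.] 1062 [0.4831 0.2412 0.0884] [0.0276 0.0272 0.0085] [198. 179.   5.]
[257. 196.] 914 [0.4578 0.1545 0.0884] [0.0277 0.0275 0.0083] [111.  82.  47.]
[464. 204.] 1003 [ 0.4927 -0.0118  0.0883] [0.0277 0.029  0.0085] [146. 113.   2.]
[0.45869306 0.15860868 0.18599803]
```

Request:
apply_moves([
  [100, -0.02, -0.05, -0.7, 0],
  [100, 0, 0, -0.7, 0],
  [100, 0, 0, -0.6, 0],
  [100, 0, 0, -0.28, 0],
  [100, 0, 0, 0, 0],
  [100, 0, 0, 0, 0],
], newtons=15)

```text
clock: 3.75
position: [0.4577, 0.1563, 0.0492]
ee_rot: [-3.117, -0.392, -0.003]
force: [-0.5, 0.7, -0.0]
width: 1.0
gripper_force: 0.0
```

Request:
apply_moves([
  [0, 0, 0, 0, 0],
  [0, 0, 0, 0, 0],
  [0, 0, 0, 0, 0],
  [0, 0, 0, 0, 0],
  [0, 0, 0, 0, 0],
  [0, 0, 0, 0, 0],
  [0, 0, 0, 0, 0],
  [0, 0, 0, 0, 0],
], newtons=15)

```text
clock: 4.75
position: [0.4565, 0.156, 0.0479]
ee_rot: [3.117, 0.393, -0.0]
force: [0.4, 0.2, -0.7]
width: 0.304
gripper_force: 15.0
```

Request:
apply_moves([
  [0, 0, 0, 0.6, 0],
  [0, 0, 0, 0.9, 0],
  [0, 0, -0.2, 0.4, 0],
  [0, 0.2, -0.75, 0, 0],
  [0, 0.2, -0.75, 0, 0],
  [0, 0.2, -0.75, 0, 0],
  [0, 0.2, -0.75, 0, 0],
  [0, 0.2, -0.75, 0, 0],
  [0, 0.08, -0.75, 0, 0],
  [0, 0, 0, 0, 0],
  [0, 0, 0, 0, 0],
  [0, 0, 0, 0, 0],
])

```text
clock: 6.25
position: [0.5213, -0.1244, 0.162]
ee_rot: [-3.116, -0.396, 0.0]
force: [0.5, -0.6, 0.5]
width: 0.305
gripper_force: 15.0
```

```bash
python3 - <<'E'
from h import *
o=np.load('g.npz')['o'];yaw=-1.312
Rz=np.array([[np.cos(yaw),-np.sin(yaw)],[np.sin(yaw),np.cos(yaw)]])
s=observe();im,d,c=grab('wrist');P=cloud(c,d);save(im,'w3')
print(s['position'],(s['position'][:2]-o)@Rz)
g=(P[...,:2]-o)@Rz;z=P[...,2]
zt=s['position'][2]-.049+.09;m=(abs(z-zt)<.012)&(np.hypot(*(P[...,:2]-s['position'][:2]).transpose(2,0,1))<.03)&(d>0)
q=P[m];print('top',m.sum(),(q.min(0)+q.max(0))/2,np.ptp(q,axis=0))
m=(abs(z-.042)<.003)&(g[...,1]<0)&(g[...,1]>-.045)&(abs(g[...,0])<.13)
for x in np.arange(-.12,.1,.04):
    a=g[m&(abs(g[...,0]-x)<.006)][:,1];b=g[(abs(z-.042)<.003)&(abs(g[...,0]-x)<.004)&(g[...,1]>0)][:,1]
    print(x.round(2),[np.percentile(q,[2,98]).round(4) if len(q)>20 else 0 for q in(a,b)])
m=(abs(z-.012)<.003)&(abs(g[...,1])<.09)&(abs(g[...,0])<.16)
print('base ext',np.percentile(g[m],[.2,99.8],axis=0))
E
```

```text
[ 0.521323   -0.12437234  0.16197091] [-0.09615956  0.0083876 ]
top 3203 [ 0.52186638 -0.12300889  0.20296461] [0.03239423 0.04593159 0.02398658]
-0.12 [array([-0.0311, -0.0139]), array([0.0365, 0.0631])]
-0.08 [0, array([0.0302, 0.0572])]
-0.04 [array([-0.0308, -0.0137]), array([0.0239, 0.0509])]
0.0 [array([-0.0311, -0.0135]), array([0.0173, 0.1528])]
0.04 [array([-0.0302, -0.0135]), array([0.0104, 0.0376])]
0.08 [array([-0.0305, -0.0134]), array([0.0039, 0.0311])]
base ext [[-0.14324657 -0.07250408]
 [ 0.13573296  0.07510922]]
```

View pics/w3.png

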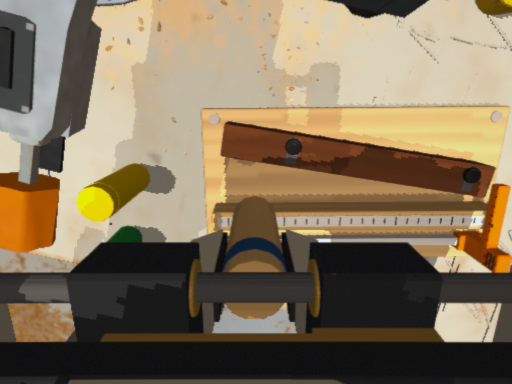

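The picture shows the dowel upright in the pads over the mouth (foot near (255,205)), between the taper fence and the straight fence. I'll lower it now.

Request:
apply_moves([
  [0, 0, 0, -0.5, 0],
  [0, 0, 0, -0.6, 0],
  [0, 0, 0, -0.4, 0],
  [0, 0, 0, -0.13, 0],
  [0, 0, 0, 0, 0],
  [0, 0, 0, 0, 0],
])

```text
clock: 7.05
position: [0.5222, -0.1258, 0.0652]
ee_rot: [3.116, 0.393, 0.003]
force: [-0.7, -0.1, -0.4]
width: 0.299
gripper_force: 15.0
```

Request:
apply_moves([
  [0, 0, 0, -0.02, 0],
  [0, 0, 0, -0.02, 0],
  [0, 0, 0, 0, 0],
  [0, 0, 0, 0, 0],
])

```text
clock: 7.55
position: [0.5214, -0.126, 0.0618]
ee_rot: [3.117, 0.393, 0.0]
force: [-0.0, 0.3, 0.9]
width: 0.303
gripper_force: 15.0
```

Request:
apply_moves([
  [0, 0, 0, -0.02, 0],
  [0, 0, 0, 0, 0],
  [0, 0, 0, 0, 0],
])

```text
clock: 7.92
position: [0.5214, -0.1259, 0.0605]
ee_rot: [3.117, 0.393, -0.0]
force: [0.2, 0.4, -0.8]
width: 0.301
gripper_force: 15.0
```

Request:
apply_moves([
  [0, 0, 0, -0.02, 0],
  [0, 0, 0, 0, 0],
  [0, 0, 0, 0, 0],
])

```text
clock: 8.3
position: [0.5216, -0.1259, 0.0599]
ee_rot: [3.117, 0.393, 0.001]
force: [-0.7, -0.2, 6.0]
width: 0.303
gripper_force: 15.0
```

Request:
apply_moves([
  [40, 0, 0, 0.02, 0],
  [40, 0, 0, 0, 0],
  [40, 0, 0, 0, 0],
  [0, 0, 0, 0, 0],
  [0, 0, 0, 0, 0],
  [0, 0, 0, 0, 0],
], newtons=8)

```text
clock: 9.05
position: [0.5213, -0.1259, 0.0605]
ee_rot: [-3.117, -0.393, 0.0]
force: [0.3, -0.4, -1.0]
width: 0.303
gripper_force: 8.0
```

Request:
apply_moves([
  [0, 0.062, -0.311, 0, 0],
  [0, 0.062, -0.311, 0, 0],
  [0, 0.062, -0.311, 0, 0],
  [0, 0.062, -0.311, 0, 0],
  [0, 0.031, -0.15, 0, 0],
  [0, 0, 0, 0, 0],
  [0, 0, 0, 0, 0],
])

```text
clock: 9.93
position: [0.5379, -0.2094, 0.0605]
ee_rot: [3.117, 0.393, -0.001]
force: [-0.7, -0.7, 0.6]
width: 0.302
gripper_force: 8.0
```

Request:
apply_moves([
  [0, 0.008, -0.05, 0, 0],
  [0, 0.008, -0.05, 0, 0],
  [0, 0.008, -0.05, 0, 0],
  [0, 0.008, -0.05, 0, 0],
  [0, 0.008, -0.05, 0, 0],
  [0, 0, 0, 0, 0],
  [0, 0, 0, 0, 0],
])

```text
clock: 10.8
position: [0.54, -0.2235, 0.0605]
ee_rot: [-3.116, -0.394, 0.002]
force: [-4.1, 3.3, 4.7]
width: 0.302
gripper_force: 8.0
```

Request:
apply_moves([
  [0, 0.008, -0.05, 0, 0],
  [0, 0, 0, 0, 0],
  [0, 0, 0, 0, 0],
])

```text
clock: 11.18
position: [0.5405, -0.2264, 0.0605]
ee_rot: [-3.116, -0.394, 0.002]
force: [-4.3, 2.8, 4.9]
width: 0.301
gripper_force: 8.0
```

Request:
apply_moves([
  [0, 0.008, -0.05, 0, 0],
  [0, 0, 0, 0, 0],
  [0, 0, 0, 0, 0],
])

```text
clock: 11.55
position: [0.5409, -0.2282, 0.0605]
ee_rot: [-3.114, -0.395, 0.002]
force: [-5.8, 6.7, 5.4]
width: 0.305
gripper_force: 8.1
```

Request:
apply_moves([
  [0, -0.016, -0.004, 0, 0],
  [0, 0, 0, 0, 0],
  [0, 0, 0, 0, 0],
])

```text
clock: 11.92
position: [0.5404, -0.2288, 0.0604]
ee_rot: [-3.115, -0.395, 0.001]
force: [-3.0, 5.8, 3.4]
width: 0.304
gripper_force: 8.0
```

Request:
apply_moves([
  [0, 0.008, -0.032, 0, 0],
  [0, 0, 0, 0, 0],
  [0, 0, 0, 0, 0],
])

```text
clock: 12.3
position: [0.5407, -0.23, 0.0605]
ee_rot: [-3.114, -0.396, 0.001]
force: [-4.2, 7.5, 5.4]
width: 0.312
gripper_force: 8.1
```

Request:
apply_moves([
  [0, -0.002, -0.035, 0, 0],
  [0, 0, 0, 0, 0],
  [0, 0, 0, 0, 0],
])

```text
clock: 12.68
position: [0.541, -0.2316, 0.0608]
ee_rot: [-3.113, -0.396, 0.0]
force: [-4.6, 8.7, 8.2]
width: 0.32
gripper_force: 8.3
```

Request:
apply_moves([
  [0, -0.02, 0.08, 0, 0],
  [0, -0.01, 0.04, 0, 0],
  [0, 0, 0, 0, 0],
  [45, 0, 0, 0, 0],
  [45, 0, 0, 0, 0],
  [45, 0, 0, 0, 0],
])

```text
clock: 13.42
position: [0.5389, -0.2277, 0.0605]
ee_rot: [-3.117, -0.393, 0.0]
force: [0.7, 0.1, 0.0]
width: 0.453
gripper_force: 0.0
```

Request:
apply_moves([
  [45, 0, 0, -0.1, 0],
  [45, 0, 0, -0.09, 0],
  [45, 0, 0, 0, 0],
  [45, 0, 0, 0, 0],
])

```text
clock: 13.92
position: [0.5391, -0.2276, 0.0491]
ee_rot: [-3.117, -0.393, 0.0]
force: [-0.3, -0.3, -0.8]
width: 0.456
gripper_force: 0.0
```

```bash
python3 - <<'E'
from h import *
a,d,c=grab('scene');b,d2,c2=grab('side')
x=cv2.resize(a[140:215,255:355],(400,300),interpolation=cv2.INTER_CUBIC);y=cv2.resize(b[120:195,225:325],(400,300),interpolation=cv2.INTER_CUBIC)
save(np.hstack([x,y]),'chk')
E
```

```text
(no output)
```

View pics/chk.png

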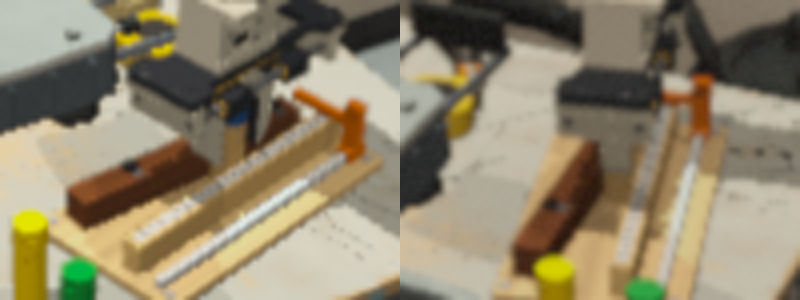

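The dowel stands upright between the open fingers (left half, at (235,140)). I'll regrip lower and harder, then push.

Request:
apply_moves([
  [0, 0, 0, 0, 0],
  [0, 0, 0, 0, 0],
  [0, 0, 0, 0, 0],
], newtons=8)

```text
clock: 14.4
position: [0.5391, -0.2277, 0.0492]
ee_rot: [3.117, 0.393, 0.0]
force: [0.7, 0.3, -0.3]
width: 0.301
gripper_force: 8.0
```

Request:
apply_moves([
  [0, 0, 0, 0, 0],
  [0, 0, 0, 0, 0],
], newtons=35)

```text
clock: 14.65
position: [0.5391, -0.2276, 0.0491]
ee_rot: [3.117, 0.393, 0.0]
force: [0.5, 1.1, -0.3]
width: 0.297
gripper_force: 35.0
```

Request:
apply_moves([
  [0, 0.005, -0.02, 0, 0],
  [0, 0, 0, 0, 0],
  [0, 0, 0, 0, 0],
])

```text
clock: 15.02
position: [0.5393, -0.2284, 0.0491]
ee_rot: [-3.116, -0.393, 0.0]
force: [-0.2, 2.2, 1.0]
width: 0.298
gripper_force: 35.0
```

Request:
apply_moves([
  [0, 0.005, -0.02, 0, 0],
  [0, 0, 0, 0, 0],
  [0, 0, 0, 0, 0],
])

```text
clock: 15.4
position: [0.5394, -0.2288, 0.049]
ee_rot: [-3.115, -0.394, 0.001]
force: [-1.6, 6.6, 2.7]
width: 0.302
gripper_force: 35.0
```

Request:
apply_moves([
  [0, 0.005, -0.015, 0, 0],
  [0, 0, 0, 0, 0],
  [0, 0, 0, 0, 0],
])

```text
clock: 15.78
position: [0.5394, -0.2289, 0.049]
ee_rot: [-3.114, -0.395, 0.002]
force: [-2.5, 8.0, 3.8]
width: 0.303
gripper_force: 35.0
```

Request:
apply_moves([
  [0, 0.004, -0.014, 0, 0],
  [0, 0, 0, 0, 0],
  [0, 0, 0, 0, 0],
])

```text
clock: 16.15
position: [0.5395, -0.2291, 0.049]
ee_rot: [-3.114, -0.395, 0.003]
force: [-3.4, 10.0, 5.7]
width: 0.298
gripper_force: 35.0
```

Request:
apply_moves([
  [0, 0.003, -0.01, 0, 0],
  [0, 0, 0, 0, 0],
  [0, 0, 0, 0, 0],
  [0, 0, 0, 0, 0],
])

```text
clock: 16.65
position: [0.5395, -0.2292, 0.049]
ee_rot: [-3.113, -0.396, 0.003]
force: [-5.0, 10.7, 6.3]
width: 0.303
gripper_force: 35.0
```

Request:
apply_moves([
  [0, 0.004, -0.014, 0, 0],
  [0, 0, 0, 0, 0],
  [0, 0, 0, 0, 0],
  [0, 0, 0, 0, 0],
])

```text
clock: 17.15
position: [0.5396, -0.2294, 0.049]
ee_rot: [-3.112, -0.396, 0.004]
force: [-5.6, 12.8, 8.3]
width: 0.299
gripper_force: 35.0
```

Request:
apply_moves([
  [60, 0, 0, 0, 0],
  [60, 0, 0, 0, 0],
  [60, 0, 0, 0, 0],
  [60, 0, 0, 0, 0],
])

```text
clock: 17.65
position: [0.5407, -0.2338, 0.0492]
ee_rot: [3.117, 0.392, 0.0]
force: [-0.4, 1.1, 0.5]
width: 0.598
gripper_force: 0.0
```

Request:
apply_moves([
  [60, 0, 0, 0.5, 0],
  [60, 0, 0, 0.9, 0],
  [60, 0, 0, 0.9, 0],
  [60, 0, 0, 0, 0],
  [60, 0, 0, 0, 0],
])

```text
clock: 18.27
position: [0.5403, -0.2334, 0.1869]
ee_rot: [3.117, 0.392, -0.0]
force: [-0.5, -0.3, 0.2]
width: 0.601
gripper_force: 0.0
```

```bash
cat > w.py <<'E'
from h import *
o=np.load('g.npz')['o'];yaw=-1.312
Rz=np.array([[np.cos(yaw),-np.sin(yaw)],[np.sin(yaw),np.cos(yaw)]])
s=observe();im,d,c=grab('wrist');P=cloud(c,d);z=P[...,2]
g=(P[...,:2]-o)@Rz
print(s['position'],(s['position'][:2]-o)@Rz)
mid=lambda m:((np.percentile(g[m],1,axis=0)+np.percentile(g[m],99,axis=0))/2).round(4)
m=(abs(z-.101)<.005)&(abs(g[...,0]-.01)<.04)&(abs(g[...,1])<.03)&(d>0)
print('dowel top',m.sum(),mid(m),np.ptp(g[m],axis=0) if m.any() else 0,np.median(z[m]))
org=(im[...,0]>150)&(im[...,2]<70)&(im[...,1]<150)&(abs(g[...,1])<.1)&(g[...,0]<.2)&(g[...,0]>-.1)
for n,lo,hi in(('tab',.064,.075),('bar',.05,.06)):
    m=org&(z>lo)&(z<hi)
    if m.any(): print(n,m.sum(),np.percentile(g[m],[1,99],axis=0).round(4),np.median(z[m]))
save(im,'w%d'%(s['clock']*10))
E
python3 w.py; ls pics
```

```text
[ 0.54031409 -0.23344625  0.1868806 ] [ 0.01414219 -0.00116762]
dowel top 994 [0.012  0.0009] [0.02716825 0.02703297] 0.10254575566081463
tab 90 [[ 0.1092 -0.0517]
 [ 0.1191 -0.0441]] 0.07061638793851893
bar 538 [[ 0.1089 -0.04  ]
 [ 0.1181  0.0111]] 0.05569269916558886
chk.png
crop1.png
scene.png
side.png
w1.png
w182.png
w2.png
w3.png
```

Request:
apply_moves([
  [0, -0.08, -0.83, 0, 0],
  [0, -0.08, -0.83, 0, 0],
  [0, -0.08, -0.83, 0, 0],
  [0, 0, 0, 0, 0],
  [0, 0, 0, 0, 0],
  [0, 0, 0, 0, 0],
  [0, 0, 0, -0.7, 0],
  [0, 0, 0, -0.7, 0],
  [0, 0, 0, -0.6, 0],
  [0, 0, 0, -0.25, 0],
  [0, 0, 0, 0, 0],
  [0, 0, 0, 0, 0],
], newtons=20)

```text
clock: 19.82
position: [0.5274, -0.3829, 0.0538]
ee_rot: [3.115, 0.393, 0.003]
force: [1.0, 0.3, 0.0]
width: 0.006
gripper_force: 0.0
```

```bash
python3 w.py
```

```text
[ 0.52739191 -0.38285255  0.05376355] [ 0.15526606 -0.05189511]Traceback (most recent call last):
  File "w.py", line 9, in <module>
    print('dowel top',m.sum(),mid(m),np.ptp(g[m],axis=0) if m.any() else 0,np.median(z[m]))
                              ~~~^^^
  File "w.py", line 7, in <lambda>
    mid=lambda m:((np.percentile(g[m],1,axis=0)+np.percentile(g[m],99,axis=0))/2).round(4)
                   ~~~~~~~~~~~~~^^^^^^^^^^^^^^^
    return _quantile_unchecked(
        a, q, axis, out, overwrite_input, method, keepdims, weights)
    return _ureduce(a,
                    func=_quantile_ureduce_func,
    ...<5 lines>...
                    overwrite_input=overwrite_input,
                    method=method)
    r = func(a, **kwargs)
    result = _quantile(arr,
                       quantiles=q,
    ...<2 lines>...
                       out=out,
                       weights=wgt)
    slices_having_nans = np.isnan(arr[-1, ...])
                                  ~~~^^^^^^^^^
IndexError: index -1 is out of bounds for axis 0 with size 0
```

Request:
apply_moves([
  [0, -0.043, 0.161, 0, 0],
  [0, -0.043, 0.161, 0, 0],
  [0, -0.043, 0.161, 0, 0],
  [0, -0.043, 0.161, 0, 0],
  [0, -0.043, 0.161, 0, 0],
  [0, -0.043, 0.161, 0, 0],
  [0, -0.043, 0.161, 0, 0],
  [0, 0, 0, 0, 0],
  [0, 0, 0, 0, 0],
])

```text
clock: 21.0
position: [0.5078, -0.3149, 0.0519]
ee_rot: [-3.117, -0.393, 0.001]
force: [0.0, -1.5, 0.2]
width: 0.003
gripper_force: 0.0
```

```bash
sed -i 's/^print(.dowel top.*/if m.any(): print("dowel top",m.sum(),mid(m))/' w.py; python3 w.py
python3 - <<'E'
from h import *
a,d,c=grab('scene');b,d2,c2=grab('side')
x=cv2.resize(a[140:215,255:355],(400,300),interpolation=cv2.INTER_CUBIC);y=cv2.resize(b[120:195,225:325],(400,300),interpolation=cv2.INTER_CUBIC)
save(np.hstack([x,y]),'chk2')
E
```

```text
[ 0.5078239  -0.31488273  0.05188683] [ 0.08455194 -0.05341684]
dowel top 5428 [0.0133 0.0005]
tab 2 [[0.0118 0.014 ]
 [0.0119 0.0141]] 0.06836328827376918
bar 2213 [[ 0.0545 -0.0428]
 [ 0.0641  0.0118]] 0.055443986671257606
```

View pics/chk2.png

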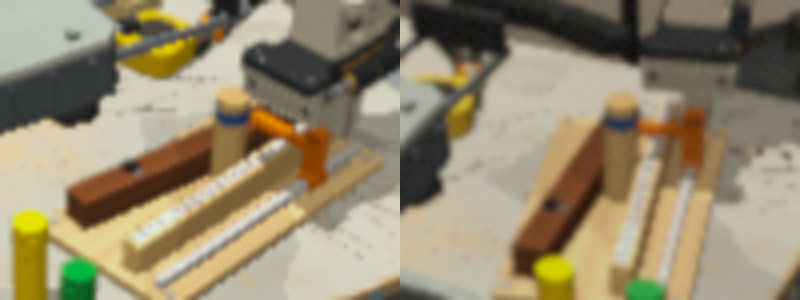

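The dowel is standing upright and wedged. The cursor is being pushed along, with about 27 mm left to go.

Request:
apply_moves([
  [0, -0.023, 0.088, 0, 0],
  [0, -0.023, 0.088, 0, 0],
  [0, -0.023, 0.088, 0, 0],
  [0, -0.023, 0.088, 0, 0],
  [0, 0, 0, 0, 0],
  [0, 0, 0, 0, 0],
])

```text
clock: 21.9
position: [0.5029, -0.2936, 0.0522]
ee_rot: [-3.117, -0.393, -0.001]
force: [0.6, -0.8, 0.2]
width: 0.012
gripper_force: 0.0
```

```bash
python3 w.py
```

```text
[ 0.50293158 -0.29355549  0.05224284] [ 0.06268289 -0.05268823]
dowel top 5514 [0.0118 0.0007]
bar 1978 [[ 0.0339 -0.0428]
 [ 0.0434  0.0117]] 0.05547743853074516
```

Request:
apply_moves([
  [0, -0.009, 0.032, 0, 0],
  [0, -0.009, 0.032, 0, 0],
  [0, 0, 0, 0, 0],
  [0, 0, 0, 0, 0],
])

```text
clock: 22.45
position: [0.5017, -0.29, 0.0522]
ee_rot: [-3.117, -0.393, -0.0]
force: [1.2, 0.2, -1.1]
width: 0.004
gripper_force: 0.3
```

Request:
apply_moves([
  [0, -0.004, 0.016, 0, 0],
  [0, 0, 0, 0, 0],
  [0, 0, 0, 0, 0],
])

```text
clock: 22.82
position: [0.5014, -0.2891, 0.0522]
ee_rot: [3.117, 0.393, 0.0]
force: [0.9, -1.1, 0.3]
width: 0.005
gripper_force: 0.6
```

```bash
python3 w.py
```

```text
[ 0.50142912 -0.28910716  0.05218823] [ 0.05799819 -0.05300225]
dowel top 5497 [0.0118 0.0006]
bar 2096 [[ 0.0305 -0.0432]
 [ 0.0398  0.0118]] 0.055483040389410945
```

Request:
apply_moves([
  [0, -0.005, 0.018, 0, 0],
  [0, 0, 0, 0, 0],
  [0, 0, 0, 0, 0],
])

```text
clock: 23.25
position: [0.501, -0.2879, 0.0522]
ee_rot: [-3.117, -0.393, 0.0]
force: [1.4, -1.7, 0.5]
width: 0.006
gripper_force: 0.5
```

Request:
apply_moves([
  [0, -0.004, 0.014, 0, 0],
  [0, 0, 0, 0, 0],
  [0, 0, 0, 0, 0],
])

```text
clock: 23.62
position: [0.5008, -0.2871, 0.0522]
ee_rot: [-3.117, -0.393, 0.0]
force: [1.1, -1.2, 0.1]
width: 0.004
gripper_force: 0.5
```

Request:
apply_moves([
  [0, -0.003, 0.011, 0, 0],
  [0, 0, 0, 0, 0],
  [0, 0, 0, 0, 0],
])

```text
clock: 24.0
position: [0.5007, -0.2864, 0.0521]
ee_rot: [-3.117, -0.393, -0.0]
force: [1.5, -1.3, -0.6]
width: 0.007
gripper_force: 0.6
```

```bash
python3 w.py
```

```text
[ 0.50065907 -0.28643713  0.05214607] [ 0.05522    -0.05306335]
dowel top 5465 [0.0117 0.0007]
tab 1 [[ 0.0202 -0.01  ]
 [ 0.0202 -0.01  ]] 0.06530831782429658
bar 2124 [[ 0.0278 -0.0433]
 [ 0.037   0.0117]] 0.05551464558025604
```

Request:
apply_moves([
  [0, -0.003, 0.011, 0, 0],
  [0, 0, 0, 0, 0],
  [0, 0, 0, 0, 0],
])

```text
clock: 24.42
position: [0.5004, -0.2858, 0.0522]
ee_rot: [-3.117, -0.393, 0.0]
force: [2.1, -0.4, 0.4]
width: 0.004
gripper_force: 0.6
```

Request:
apply_moves([
  [0, -0.002, 0.009, 0, 0],
  [0, 0, 0, 0, 0],
  [0, 0, 0, 0, 0],
])

```text
clock: 24.8
position: [0.5003, -0.2853, 0.0521]
ee_rot: [3.117, 0.393, -0.0]
force: [1.0, -1.9, 0.9]
width: 0.006
gripper_force: 0.6
```

```bash
python3 w.py
```

```text
[ 0.50028674 -0.28529562  0.05213319] [ 0.05402123 -0.05313115]
dowel top 5440 [0.0117 0.0006]
bar 2111 [[ 0.0266 -0.0431]
 [ 0.0358  0.0117]] 0.05552573701122293
```

Request:
apply_moves([
  [0, -0.002, 0.008, 0, 0],
  [0, 0, 0, 0, 0],
  [0, 0, 0, 0, 0],
])

```text
clock: 25.22
position: [0.5002, -0.2848, 0.0521]
ee_rot: [3.117, 0.393, -0.0]
force: [0.8, -1.2, 0.4]
width: 0.007
gripper_force: 0.6
```

Request:
apply_moves([
  [0, -0.002, 0.007, 0, 0],
  [0, 0, 0, 0, 0],
  [0, 0, 0, 0, 0],
])

```text
clock: 25.6
position: [0.5, -0.2844, 0.0521]
ee_rot: [3.117, 0.393, -0.0]
force: [1.1, -0.7, 0.3]
width: 0.009
gripper_force: 0.7
```

```bash
python3 w.py
```

```text
[ 0.50004336 -0.28439113  0.05214652] [ 0.05308457 -0.05313495]
dowel top 5427 [0.0117 0.0007]
bar 2105 [[ 0.0257 -0.0432]
 [ 0.0348  0.0117]] 0.05550385028368926
```

Request:
apply_moves([
  [0, -0.002, 0.007, 0, 0],
  [0, 0, 0, 0, 0],
  [0, 0, 0, 0, 0],
])

```text
clock: 26.02
position: [0.5, -0.2842, 0.0522]
ee_rot: [3.117, 0.392, 0.0]
force: [1.0, -2.6, -0.7]
width: 0.007
gripper_force: 1.5
```

Request:
apply_moves([
  [0, -0.002, 0.007, 0, 0],
  [0, 0, 0, 0, 0],
  [0, 0, 0, 0, 0],
])

```text
clock: 26.4
position: [0.5, -0.2841, 0.0522]
ee_rot: [3.116, 0.392, 0.001]
force: [2.5, -4.4, -1.2]
width: 0.009
gripper_force: 2.5
```

```bash
python3 w.py; python3 - <<'E'
from h import *
im=cv2.cvtColor(grab('wrist')[0],cv2.COLOR_RGB2BGR)
cv2.imwrite('pics/fin.png',im)
E
```

```text
[ 0.50003027 -0.28408284  0.05223365] [ 0.0527832  -0.05306871]
dowel top 5443 [0.0114 0.0007]
bar 2099 [[ 0.0256 -0.0433]
 [ 0.0346  0.0117]] 0.05546216648915178
```

View pics/fin.png

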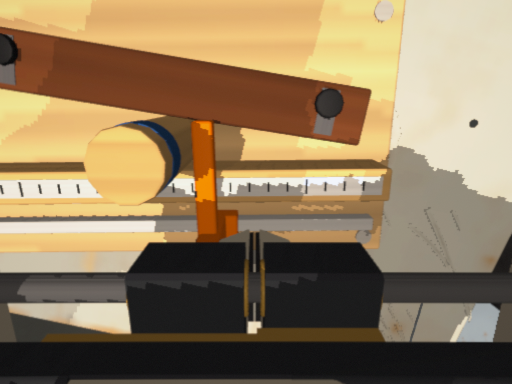

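The push force rose to about 4 N and the cursor stalled, so it is touching the dowel (gap closed at (200,160)). I'll back off.

Request:
apply_moves([
  [0, 0.01, -0.04, 0, 0],
  [0, 0.085, -0.32, 0, 0],
  [0, 0, 0, 0.8, 0],
  [0, 0, 0, 0.8, 0],
  [0, 0, 0, 0, 0],
  [0, 0, 0, 0, 0],
])

```text
clock: 27.25
position: [0.5051, -0.3058, 0.1477]
ee_rot: [-3.117, -0.392, 0.001]
force: [-0.6, 0.2, 0.2]
width: 0.009
gripper_force: 0.0
```

```bash
python3 w.py
```

```text
[ 0.50510416 -0.30579836  0.14767579] [ 0.07507406 -0.05372116]
dowel top 1659 [0.0115 0.0005]
tab 290 [[ 0.0258 -0.0602]
 [ 0.0365 -0.0446]] 0.07043446944504819
bar 760 [[ 0.0257 -0.0431]
 [ 0.0346  0.0118]] 0.05549672769519856
```

```bash
python3 -c "from cell import arm; print(arm.sign_off())"
```

```text
the job is handed in; nothing more can be done
None
```

I handed the job in at about 27 s with the dowel standing upright and wedged at x ≈ +12 mm of the gauge, let go, and the cursor's face about 14 mm from its axis, which is touching. The final wedge push reached about 14 N, above the 10 N asked for; I estimated the fence forces from it but could not measure them, and the sign-off gave no verdict.

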